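# Make up two coffee orders on their serving boards

## Robot

A 6-joint arm with a two-finger parallel gripper is mounted at the origin on the work surface. World frame = base frame: x ahead of the robot, y to its left, z up, the work surface at z = 0. Lengths are in mm, angles in rad, forces in N, time in s.
With the tool pointing down it reaches from about 400 to 925 mm from the base axis. Payload 12.5 kg.
Tool frame: the origin (TCP) lies between the finger pads; the fingertips stand 11 mm ahead of it and the grasp point (between the pads) lies 8 mm behind it; y points along the fingers, x is the direction in which the jaws open and shut, and the axes are right-handed (so a half turn about y gives the same grasp; the last joint's range is limited). The gripper opens to 95 mm and grips with 3 to 60 N. Pads are 20 mm wide; open, the fingers measure 119 mm over their backs; the gripper's body (75 mm by 180 mm) begins 59 mm behind the grasp point.
Start: joints at [-1.336, 0.491, 1.559, -0, 1.092, -0.106], TCP at [208.924, -589.066, 203.461] pointing down, gripper open.
Joint ranges: [-3.1, 3.1], [-0.84, 2.19], [0.05, 2.79], [-1.13, 4.28], [0.06, 2.93], [-2.69, 2.69]. Speed limits (rad/s): [2.22, 2.22, 2.79, 3.14, 3.14, 3.14].

## Interface

Orientations are given as [roll, pitch, yaw] about the fixed x, y, z axes, in that order (R = Rz(yaw) Ry(pitch) Rx(roll)).
In Python, from cell import env gives the robot as it stands.
- The arm moves only by the tool jog_arm, never from a script. Its argument "series" is a list of rows, each an object of numbers: "dx", "dy", "dz": the shift along the world's x, y, z in m; "rx", "ry", "rz": the turn, a rotation vector about the world's x, y, z in degrees; "gripper": the opening, from 0 (shut) to 1 (fully open). A call has 1 to 12 rows; each row shifts and turns the commanded pose from where the row before left it; what a row does not reach is not made up. A row lasts 1/10 s, in which the tool goes at most 50 mm and 8.59 degrees, less where a joint would pass 70% of its speed; a pose out of reach is approached as far as the arm can. A call is refused whole if a number of a shift passes 0.05 or a number of a turn 8.59, either way. A call with a gripper value outside its range is refused whole. The fingers move at their own pace and stop on an object; the grip force is fixed at half the most. Time passes only in rows, so rows that do not move let the fingers close. It gives the time, the measured TCP pose, the force and the opening at its end, in the units of the state.
- env.state(): the state, without advancing time (a new reading comes with each control period).
- env.read_camera(name): name is "scene" or "top"; returns the picture (420x560x3 uint8, red, green, blue); there is no depth.
- env.camera_info(name): a dict with "camera_matrix" (3x3 intrinsics, pixels), "R" (3x3) and "t" (3): a world point X has camera coordinates R X + t. Camera axes: x right, y down, z forward; pixel columns grow to the right and rows downward; lengths in mm; the calibration is good to about 2 mm. A picture is of the moment at which its call begins. camera_info takes no time and is no camera call.
- env.job_done(): hands the job in, once; it reports no verdict.
The state is a dict: "t": time; "joints": joint angles; "qvel": joint speeds; "tau": joint torques, N m; "eef_pos": TCP position; "tcp_rot": TCP orientation; "ft_force": force on the tool from outside, world axes, zero at the start; "moment": the same for the moment, N m; "opening": opening from 0.0 (shut) to 1.0 (fully open).
Only numpy, scipy, OpenCV 4.12 (cv2) and the standard library are available. Lean on these libraries where they do the work, as an engineer would, in place of code of your own. Each camera call takes 0.05 s, during which the arm holds its last target.

## Task

Make up the two orders: on the square-cornered board put the espresso mug on the large cork and the milk jug on the small cork; on the round-ended board put the smaller take-away cup on the large cork and the smaller honey jar on the small cork. Each must stand upright, centred on its cork. Leave the larger cup, the larger jar, the tamper and the timer where they are.

Things in the scene. Friction and masses are not known exactly. Their poses are not given: they have to be found in the camera images.
- square_board: Dark wooden serving board, rectangular with square corners, 200 mm long (its x), 104 mm wide (its y), 12 mm thick, lying flat and fixed to the counter. Origin: centre of its underside. Two round cork inlays flush with its top, on its long centre line: the large one, 92 mm across, is centred at x = +46 mm, the small one, 64 mm across, at x = -54 mm (y = 0, surface at z = 12 mm).
- round_board: Dark wooden serving board, with fully rounded (half-circle, 52 mm radius) ends, 200 mm long (its x), 104 mm wide (its y), 12 mm thick, lying flat and fixed to the counter. Origin: centre of its underside. Two round cork inlays flush with its top, on its long centre line: the large one, 92 mm across, is centred at x = +46 mm, the small one, 64 mm across, at x = -54 mm (y = 0, surface at z = 12 mm).
- mug: White ceramic espresso mug, open, 60 mm high, 58 mm across at the rim, about 4 mm walls, with one loop handle on its +y side that stands out up to about 30 mm; grip it across its x axis, clear of the handle, about 45 mm up. About 0.14 kg. Origin: centre of its underside; z up.
- jug: Small open steel milk jug, 55 mm high, 47 mm across (45 at the rim), 3 mm walls, with a wire handle on its +y side reaching 43 mm from the axis and a small spout on its -y side; grip it across its x axis, about 40 mm up. About 0.12 kg. Origin: centre of its underside; z up.
- small_cup: The smaller of two white paper take-away cups with flat black lid: 60 mm high, tapering; the lid is the widest part, 60 mm across and the top 12 mm of the height; grip it round the lid, about 52 mm up. About 0.10 kg. Origin: centre of its underside; z up.
- small_jar: The smaller of two closed amber honey jars with a steel cap: 58 mm high, glass 42 mm across up to 44 mm, cap 39 mm across above that; grip the glass about 36 mm up. About 0.09 kg. Origin: centre of its underside; z up.
- large_cup: The larger take-away cup, same make, 74 mm high, lid 70 mm across. Not ordered: stays where it is. Origin: centre of its underside; z up.
- large_jar: The larger honey jar, same make, 68 mm high, 66 mm across. Not ordered: stays where it is. Origin: centre of its underside; z up.
- tamper: Bystander: coffee tamper standing on its steel base, 58 mm across, 72 mm high, dark wooden knob. Origin: centre of its underside; z up.
- timer: Bystander: upright white kitchen timer, 66 mm wide (y), 26 mm deep (x), 56 mm high, with a green display. Origin: centre of its underside; z up.
There are look-alikes about, which are no part of the job. Leave any pink, purple or red look-alike of the mug alone.

How it is judged (in metres and radians):
At the end, for the whole second after the job is handed in: Mug on the large and jug on the small cork of the square-cornered board, smaller cup on the large and smaller jar on the small cork of the round-ended board: each within 13 mm of its cork's centre along the board's x and y, standing on the board's top (within 4 mm), upright within 0.12 rad, at rest (x of mug in the frame of square_board between 0.033 and 0.059 m and y of mug in the frame of square_board between -0.013 and 0.013 m and z of mug in the frame of square_board between 0.008 and 0.016 m and angle between each of mug, jug, small_cup, small_jar's own z axis and vertical below 0.12 rad and linear speed of each of mug, jug, small_cup, small_jar below 0.02 m/s and angular speed of each of mug, jug, small_cup, small_jar below 0.2 rad/s and x of jug in the frame of square_board between -0.067 and -0.041 m and y of jug in the frame of square_board between -0.013 and 0.013 m and z of jug in the frame of square_board between 0.008 and 0.016 m and x of small_cup in the frame of round_board between 0.033 and 0.059 m and y of small_cup in the frame of round_board between -0.013 and 0.013 m and z of small_cup in the frame of round_board between 0.008 and 0.016 m and x of small_jar in the frame of round_board between -0.067 and -0.041 m and y of small_jar in the frame of round_board between -0.013 and 0.013 m and z of small_jar in the frame of round_board between 0.008 and 0.016 m); the robot touches nothing.
It fails at once if the larger cup is moved more than 25 mm or knocked over (distance of large_cup from where it was at the start of the episode above 0.025 m or angle between large_cup's own z axis and vertical above 0.5 rad).
It fails at once if the larger jar is moved more than 25 mm or knocked over (distance of large_jar from where it was at the start of the episode above 0.025 m or angle between large_jar's own z axis and vertical above 0.5 rad).
It fails at once if the tamper is moved more than 25 mm or knocked over (distance of tamper from where it was at the start of the episode above 0.025 m or angle between tamper's own z axis and vertical above 0.5 rad).
It fails at once if the timer is moved more than 25 mm or knocked over (distance of timer from where it was at the start of the episode above 0.025 m or angle between timer's own z axis and vertical above 0.5 rad).
It also fails if it takes over 106 s, if anything falls off the work surface, if the arm or the gripper's body presses on something with over 40 N, if the wrist force passes 120 N, or if a joint passes its speed limit or range.

## Working session

There is one attempt and no reset: what is moved stays moved. The work goes in short steps, Python scripts to look and compute and a tool call to move; the robot and the scene stay as the last step left them, time stands still between calls to the robot, and variables do not carry over. Pictures are saved under pics/ and viewed, and the job is handed in when it is done.

Besides the shell and the picture viewer there is one more tool, called after "Emit:" as name(argument=value, ...) on one line, values as JSON. jog_arm: Moves the arm, as the interface text tells. Its arguments: {"type":"object","properties":{"series":{"type":"array"}},"required":["series"]}

```bash
mkdir -p pics; ls; python3 - <<'E'
from cell import env
import cv2
for n in ("scene","top"):
    im=env.read_camera(n); cv2.imwrite(f"pics/{n}0.png",cv2.resize(im[:,:,::-1],(784,588),interpolation=cv2.INTER_CUBIC)); cv2.imwrite(f"pics/{n}0_raw.png",im[:,:,::-1])
    print(env.camera_info(n))
print(env.state())
E
```

```text
pics
{'camera_matrix': array([[450.77014244,   0.        , 281.26854897],
       [  0.        , 450.77014244, 209.7451728 ],
       [  0.        ,   0.        ,   1.        ]]), 'R': array([[ 0.2050721 ,  0.97871103, -0.00837609],
       [ 0.63640515, -0.13983986, -0.7585732 ],
       [-0.74359527,  0.15023161, -0.65153399]]), 't': array([-156.41335473, -233.80202465, 1735.12332343])}
{'camera_matrix': array([[520.31556981,   0.        , 276.02771521],
       [  0.        , 520.31556981, 206.26804406],
       [  0.        ,   0.        ,   1.        ]]), 'R': array([[-0.09624468, -0.99534429, -0.00516847],
       [-0.97190045,  0.0950959 , -0.21532834],
       [ 0.21481733, -0.01570097, -0.97652803]]), 't': array([  93.93318593,  456.10703922, 1761.33576887])}
{'t': 0.1, 'joints': array([-1.33558407e+00,  4.91463533e-01,  1.55939304e+00, -1.05293838e-05,
        1.09173752e+00, -1.05593570e-01]), 'qvel': array([-0.00018514, -0.00261511, -0.00084566, -0.00050386, -0.0006129 ,
       -0.00011125]), 'tau': array([ 2.65969269e-03, -6.13621688e+01, -2.58605629e+01,  6.94023189e-02,
        4.70129214e-02, -5.92465699e-05]), 'eef_pos': array([ 208.87080405, -588.81150905,  202.9408472 ]), 'tcp_rot': array([-1.57070006e+00,  9.96854710e-04, -1.22998560e+00]), 'ft_force': array([ 0.1079017, -0.183658 ,  0.230162 ]), 'moment': array([-0.00349897, -0.00199937,  0.00430581]), 'opening': 0.9945398640708756}
```

View pics/top0.png

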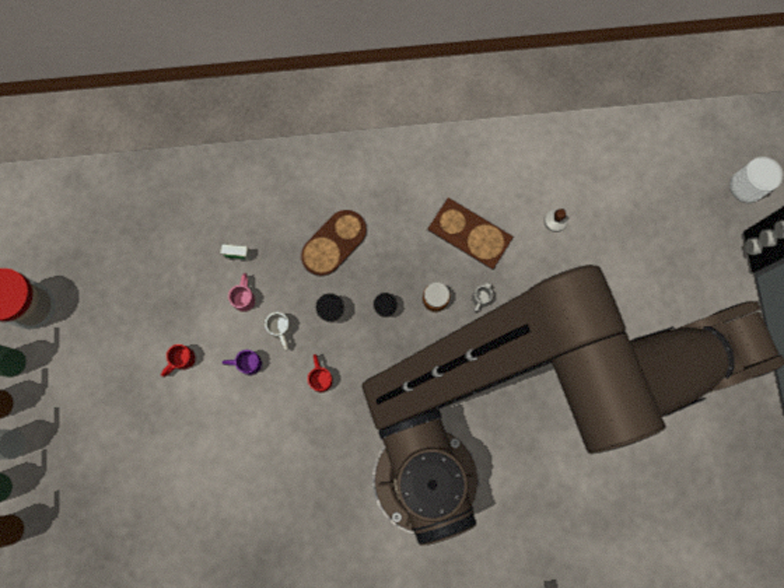

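View pics/scene0.png

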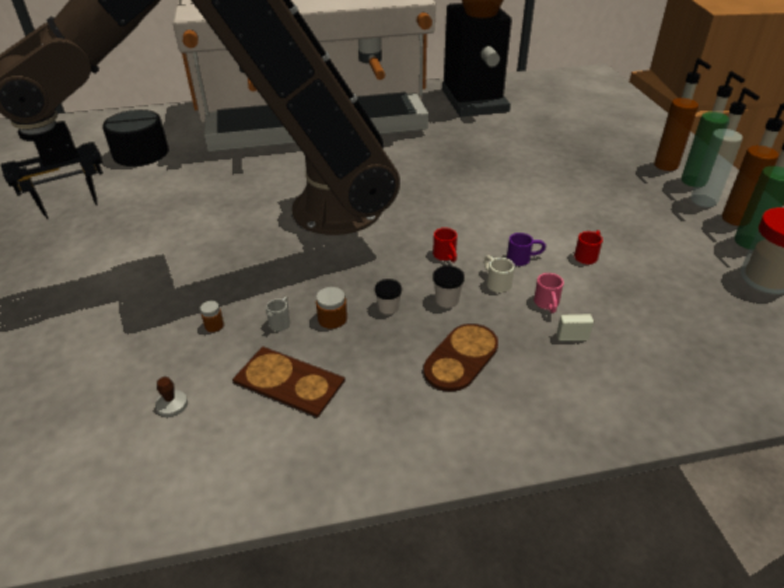

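The top view shows, at 1.4x, the round board near (335,242), square board (470,233), mug (278,325), cups at (330,308) and (386,305), large jar (436,296), jug (484,296), tamper (557,219) and timer (234,252). The small jar is hidden by the arm, but it shows in the scene view at (212,317). I'll enlarge these areas next.

```bash
python3 - <<'E'
import cv2
t=cv2.imread("pics/top0_raw.png"); s=cv2.imread("pics/scene0_raw.png")
def crop(im,x0,y0,w,h,k,name):
    c=cv2.resize(im[y0:y0+h,x0:x0+w],None,fx=k,fy=k,interpolation=cv2.INTER_CUBIC)
    for x in range((x0+9)//10*10,x0+w,10):
        cv2.line(c,((x-x0)*k,0),((x-x0)*k,8 if x%50 else 20),(0,255,255),1)
        if x%20==0: cv2.putText(c,str(x),((x-x0)*k,30),0,.35,(0,255,255),1)
    for y in range((y0+9)//10*10,y0+h,10):
        cv2.line(c,(0,(y-y0)*k),(8,(y-y0)*k),(0,255,255),1)
        if y%20==0: cv2.putText(c,str(y),(10,(y-y0)*k+4),0,.35,(0,255,255),1)
    cv2.imwrite(name,c)
crop(t,205,140,170,95,4,"pics/c1.png")
crop(t,150,160,160,130,5,"pics/c2.png")
crop(s,130,200,150,80,5,"pics/c3.png")
crop(s,150,160,290,130,2,"pics/c4.png")
E
```

```text
(no output)
```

View pics/c1.png

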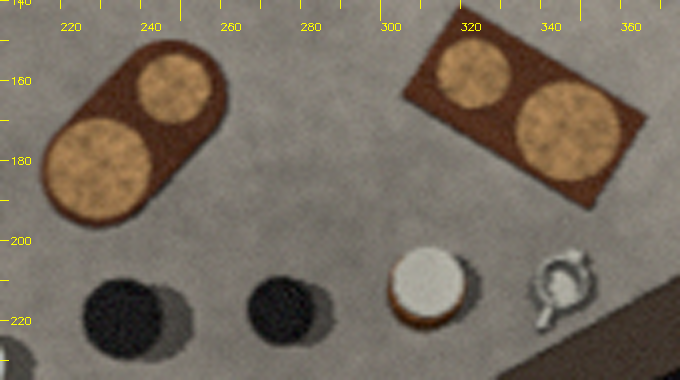

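View pics/c2.png

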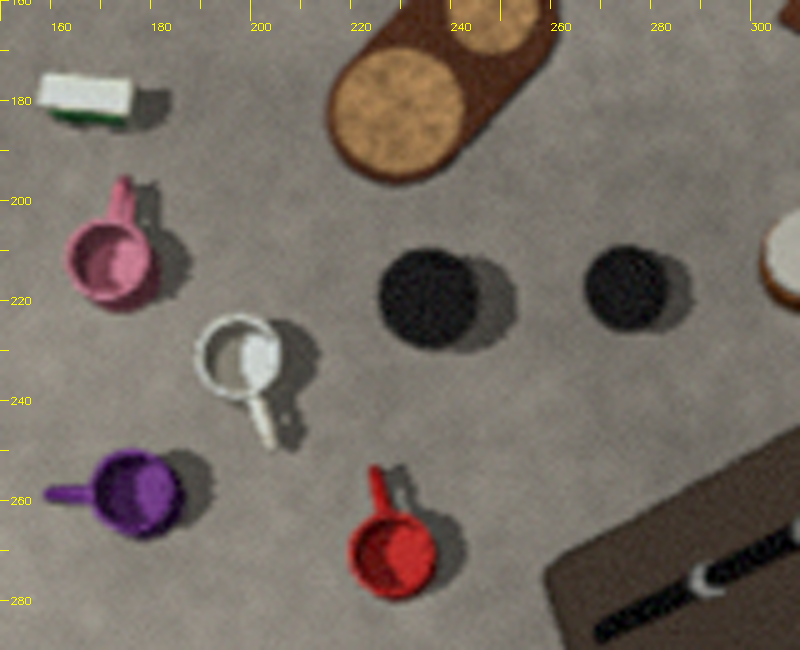

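View pics/c3.png

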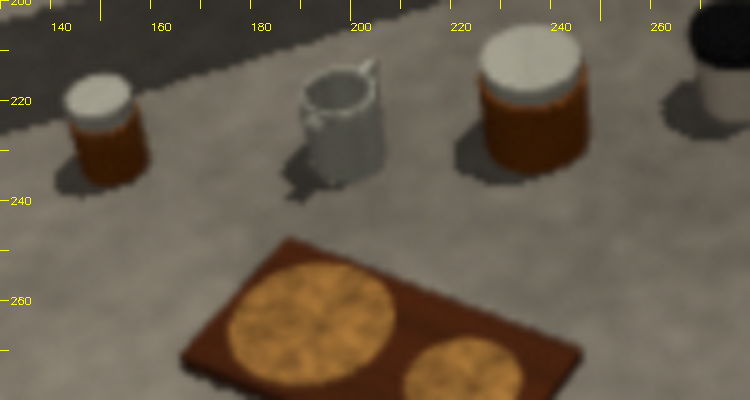

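```bash
cat > h.py <<'E'
from cell import env
import numpy as np, cv2
def crop(im,x0,y0,w,h,k,name):
    im=im[:,:,::-1]
    c=cv2.resize(np.ascontiguousarray(im[y0:y0+h,x0:x0+w]),None,fx=k,fy=k,interpolation=cv2.INTER_CUBIC)
    cv2.imwrite(name,c)
def ray(cam,u,v,z):
    i=env.camera_info(cam);K,R,t=i["camera_matrix"],i["R"],i["t"]
    C=-R.T@t; d=R.T@np.linalg.solve(K,[u,v,1]); return (C+d*(z-C[2])/d[2])
def cp(cam,x0,y0,k,px,py,z): return ray(cam,x0+(px+.5)/k-.5,y0+(py+.5)/k-.5,z)
def proj(cam,X):
    i=env.camera_info(cam);p=i["camera_matrix"]@(i["R"]@np.array(X,float)+i["t"]);return p[:2]/p[2]
E
python3 - <<'E'
from h import *
np.set_printoptions(precision=1,suppress=True)
a=lambda x,y,z:cp("top",205,140,4,x,y,z)
b=lambda x,y,z:cp("top",150,160,5,x,y,z)
c=lambda x,y,z:cp("scene",130,200,5,x,y,z)
P=dict(rL=a(99,169,12),rS=a(174,89,12),sS=a(473,74,12),sL=a(568,131,12),Lcup=a(123,319,74),scup=a(282,311,60),Ljar=a(428,282,68),jug=a(561,282,55),jugh=a(542,325,45),jugspout=a(577,256,55),mug=b(239,356,60),mugh=b(269,444,40),timer=b(85,95,56),pink=b(110,262,60),red=b(392,555,60),
 sjar=c(98,95,58),Ljar_s=c(531,57,68),jug_s=c(338,90,55),sL_s=c(312,322,12),sS_s=c(463,383,12))
for k,v in P.items():print(k,v)
for p,q in (("rL","rS"),("sL","sS"),("sL_s","sS_s")):
    d=P[p]-P[q];print(p,np.hypot(*d[:2]),np.degrees(np.arctan2(d[1],d[0])))
for o in("jug","mug"):
    d=P[o+"h"]-P[o];print(o,np.hypot(*d[:2]),np.degrees(np.arctan2(d[1],d[0])))
d=P["jug"]-P["jugspout"];print(np.degrees(np.arctan2(d[1],d[0])),np.hypot(*d[:2]))
E
```

```text
rL [577.1 207.   12. ]
rS [645.3 133.5  12. ]
sS [ 632.9 -137.6   12. ]
sL [ 571.2 -216.6   12. ]
Lcup [425.6 192.4  74. ]
scup [422.1  56.4  60. ]
Ljar [433.6 -70.9  68. ]
jug [ 425.1 -186.6   55. ]
jugh [ 390.9 -166.9   45. ]
jugspout [ 446.7 -203.2   55. ]
mug [401.4 326.1  60. ]
mugh [341.8 312.3  40. ]
timer [598.3 422.6  56. ]
pink [475.8 410.7  60. ]
red [255.6 232.   60. ]
sjar [ 406.  -327.8   58. ]
Ljar_s [438.7 -71.1  68. ]
jug_s [ 428.8 -187.3   55. ]
sL_s [ 573.8 -216.9   12. ]
sS_s [ 636.8 -138.6   12. ]
rL 100.2142390405869 132.86311692275152
sL 100.22549364848355 -128.01540162272312
sL_s 100.49753535548065 -128.82226799274054
jug 39.457058191807754 150.16896626018368
mug 61.16813367681451 -166.93559420819795
142.24850266343455 27.25931230311576
```

View pics/c4.png

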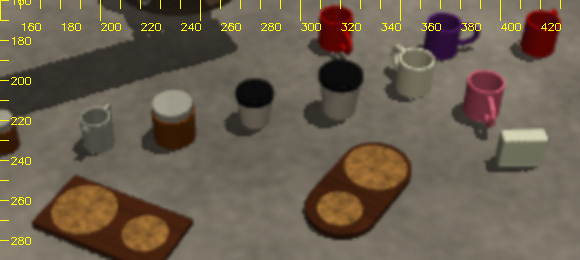

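Candidates for each object:
- **Mug:** white at top (198,231). The pink, purple and red ones at (172,212), (177,258), (228,271) and (127,255) are look-alikes, so I leave them.
- **Cup:** small one at top (275,218), 20 px lid. The large one is at (236,220).
- **Jar:** small one at scene (149,219). The large one is at scene (236,211).
- **Jug:** only one, at top (345,210).

The crops agree with the descriptions: cork spacing measures 100.2 mm on each board, against 100 given. I'll take the small jar first.

Emit:
jog_arm(series=[{"dx": 0.028, "dy": 0.037, "gripper": 1}, {"dx": 0.028, "dy": 0.037}, {"dx": 0.028, "dy": 0.037}, {"dx": 0.028, "dy": 0.037}, {"dx": 0.028, "dy": 0.037}, {"dx": 0.028, "dy": 0.037}, {"dx": 0.027, "dy": 0.039}, {"dz": -0.035}, {"dz": -0.035}, {"dz": -0.02}, {}, {}])

```text
$.series[0]: bad value
```

```bash
python3 - <<'E'
from h import *
print(env.state()["eef_pos"],env.state()["tcp_rot"],env.state()["t"])
im=env.read_camera("scene"); crop(im,90,150,140,100,5,"pics/d1.png")
E
```

```text
[ 208.87080405 -588.81150905  202.9408472 ] [-1.57070006e+00  9.96854710e-04 -1.22998560e+00] 0.1
```

View pics/d1.png

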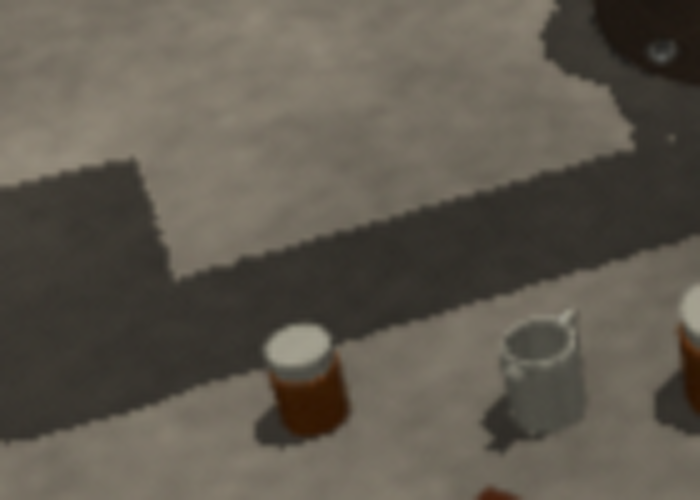

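The arm didn't move because the call was refused. The rows probably need every field.

Emit:
jog_arm(series=[{"dx": 0.028, "dy": 0.037, "dz": 0, "rx": 0, "ry": 0, "rz": 0, "gripper": 1.0}, {"dx": 0.028, "dy": 0.037, "dz": 0, "rx": 0, "ry": 0, "rz": 0, "gripper": 1.0}, {"dx": 0.028, "dy": 0.037, "dz": 0, "rx": 0, "ry": 0, "rz": 0, "gripper": 1.0}, {"dx": 0.028, "dy": 0.037, "dz": 0, "rx": 0, "ry": 0, "rz": 0, "gripper": 1.0}, {"dx": 0.028, "dy": 0.037, "dz": 0, "rx": 0, "ry": 0, "rz": 0, "gripper": 1.0}, {"dx": 0.028, "dy": 0.037, "dz": 0, "rx": 0, "ry": 0, "rz": 0, "gripper": 1.0}, {"dx": 0.027, "dy": 0.039, "dz": 0, "rx": 0, "ry": 0, "rz": 0, "gripper": 1.0}, {"dx": 0, "dy": 0, "dz": -0.035, "rx": 0, "ry": 0, "rz": 0, "gripper": 1.0}, {"dx": 0, "dy": 0, "dz": -0.035, "rx": 0, "ry": 0, "rz": 0, "gripper": 1.0}, {"dx": 0, "dy": 0, "dz": -0.02, "rx": 0, "ry": 0, "rz": 0, "gripper": 1.0}, {"dx": 0, "dy": 0, "dz": 0, "rx": 0, "ry": 0, "rz": 0, "gripper": 1.0}, {"dx": 0, "dy": 0, "dz": 0, "rx": 0, "ry": 0, "rz": 0, "gripper": 1.0}])

```text
t: 1.35
eef_pos: [404.1, -328.3, 113.8]
tcp_rot: [-1.571, 0.0, -1.23]
ft_force: [-0.0, 0.5, 0.8]
opening: 1.0
```

```bash
python3 - <<'E'
from h import *
print(env.state()["eef_pos"],env.state()["tcp_rot"],env.state()["t"])
im=env.read_camera("scene"); crop(im,90,150,140,100,5,"pics/d2.png")
E
```

```text
[ 404.05849012 -328.26630444  113.84755222] [-1.57088284e+00  9.02072688e-05 -1.23009536e+00] 1.35
```

View pics/d2.png

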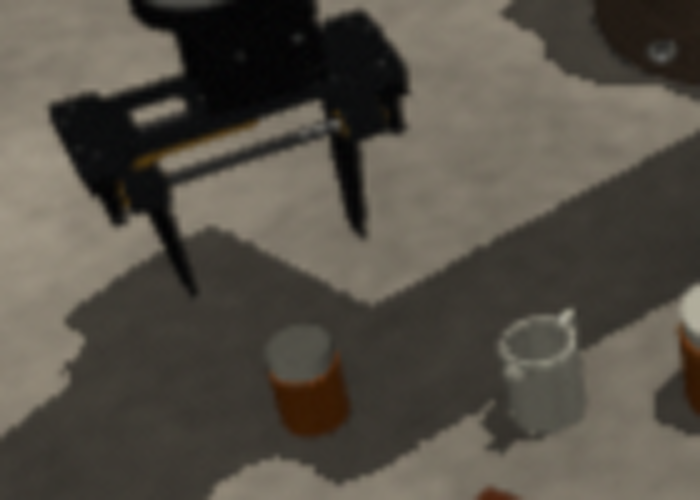

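The open fingers straddle the jar, with tips at crop (192,295) and (360,235) and the jar cap at (300,350) below. Going down to grip.

Emit:
jog_arm(series=[{"dx": 0, "dy": 0, "dz": -0.03, "rx": 0, "ry": 0, "rz": 0, "gripper": 1.0}, {"dx": 0, "dy": 0, "dz": -0.03, "rx": 0, "ry": 0, "rz": 0, "gripper": 1.0}, {"dx": 0, "dy": 0, "dz": -0.025, "rx": 0, "ry": 0, "rz": 0, "gripper": 1.0}, {"dx": 0, "dy": 0, "dz": 0, "rx": 0, "ry": 0, "rz": 0, "gripper": 1.0}, {"dx": 0, "dy": 0, "dz": 0, "rx": 0, "ry": 0, "rz": 0, "gripper": 0.5}, {"dx": 0, "dy": 0, "dz": 0, "rx": 0, "ry": 0, "rz": 0, "gripper": 0.3}, {"dx": 0, "dy": 0, "dz": 0, "rx": 0, "ry": 0, "rz": 0, "gripper": 0.3}, {"dx": 0, "dy": 0, "dz": 0, "rx": 0, "ry": 0, "rz": 0, "gripper": 0.3}, {"dx": 0, "dy": 0, "dz": 0, "rx": 0, "ry": 0, "rz": 0, "gripper": 0.3}, {"dx": 0, "dy": 0, "dz": 0, "rx": 0, "ry": 0, "rz": 0, "gripper": 0.3}, {"dx": 0, "dy": 0, "dz": 0, "rx": 0, "ry": 0, "rz": 0, "gripper": 0.3}, {"dx": 0, "dy": 0, "dz": 0, "rx": 0, "ry": 0, "rz": 0, "gripper": 0.3}])

```text
t: 2.6
eef_pos: [404.0, -328.1, 28.5]
tcp_rot: [-1.571, -0.0, -1.23]
ft_force: [0.1, 0.3, 1.5]
opening: 0.429
```

Emit:
jog_arm(series=[{"dx": 0, "dy": 0, "dz": 0.03, "rx": 0, "ry": 0, "rz": 0, "gripper": 0.3}, {"dx": 0, "dy": 0, "dz": 0.04, "rx": 0, "ry": 0, "rz": 0, "gripper": 0.3}, {"dx": 0, "dy": 0, "dz": 0.04, "rx": 0, "ry": 0, "rz": 0, "gripper": 0.3}, {"dx": 0.027, "dy": 0.04, "dz": 0, "rx": 0, "ry": 0, "rz": 0, "gripper": 0.3}, {"dx": 0.027, "dy": 0.04, "dz": 0, "rx": 0, "ry": 0, "rz": 0, "gripper": 0.3}, {"dx": 0.027, "dy": 0.04, "dz": 0, "rx": 0, "ry": 0, "rz": 0, "gripper": 0.3}, {"dx": 0.027, "dy": 0.04, "dz": 0, "rx": 0, "ry": 0, "rz": 0, "gripper": 0.3}, {"dx": 0.027, "dy": 0.04, "dz": 0, "rx": 0, "ry": 0, "rz": 0, "gripper": 0.3}, {"dx": 0.027, "dy": 0.04, "dz": 0, "rx": 0, "ry": 0, "rz": 0, "gripper": 0.3}, {"dx": 0.027, "dy": 0.04, "dz": 0, "rx": 0, "ry": 0, "rz": 0, "gripper": 0.3}, {"dx": 0.027, "dy": 0.04, "dz": 0, "rx": 0, "ry": 0, "rz": 0, "gripper": 0.3}, {"dx": 0, "dy": 0, "dz": 0, "rx": 0, "ry": 0, "rz": 0, "gripper": 0.3}])

```text
t: 3.8
eef_pos: [621.9, -3.6, 137.9]
tcp_rot: [-1.57, 0.0, -1.226]
ft_force: [0.2, -0.9, -1.7]
opening: 0.427
```

```bash
python3 - <<'E'
from h import *
im=env.read_camera("scene"); crop(im,150,100,280,200,2,"pics/d3.png")
im=env.read_camera("top"); crop(im,140,130,260,170,3,"pics/d3t.png")
s=env.state();print(s["eef_pos"],s["t"],s["opening"])
E
```

```text
[619.66773242  -7.1330786  137.77016334] 3.9 0.42523348653306464
```

View pics/d3.png

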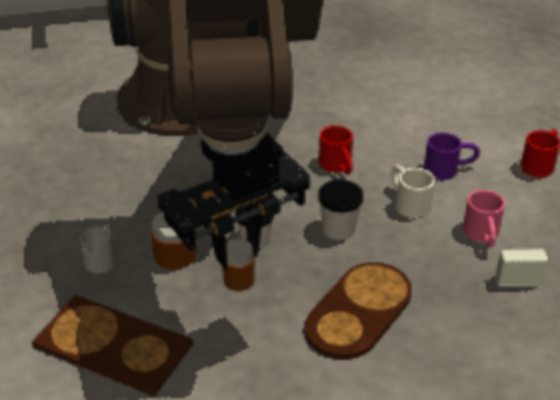

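View pics/d3t.png

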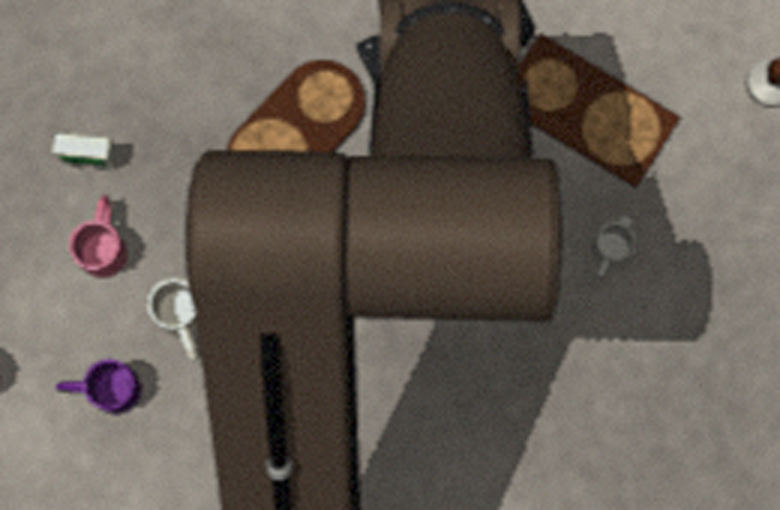

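The jar is held upright at scene crop (238,265), and everything else is where it was. Next I carry it to the small cork of the round board.

Emit:
jog_arm(series=[{"dx": 0.009, "dy": 0.045, "dz": 0, "rx": 0, "ry": 0, "rz": 0, "gripper": 0.3}, {"dx": 0.009, "dy": 0.045, "dz": 0, "rx": 0, "ry": 0, "rz": 0, "gripper": 0.3}, {"dx": 0.009, "dy": 0.04, "dz": 0, "rx": 0, "ry": 0, "rz": 0, "gripper": 0.3}, {"dx": 0, "dy": 0.0115, "dz": -0.01, "rx": 0, "ry": 0, "rz": 0, "gripper": 0.3}, {"dx": 0, "dy": 0, "dz": -0.03, "rx": 0, "ry": 0, "rz": 0, "gripper": 0.3}, {"dx": 0, "dy": 0, "dz": -0.03, "rx": 0, "ry": 0, "rz": 0, "gripper": 0.3}, {"dx": 0, "dy": 0, "dz": -0.015, "rx": 0, "ry": 0, "rz": 0, "gripper": 0.3}, {"dx": 0, "dy": 0, "dz": -0.008, "rx": 0, "ry": 0, "rz": 0, "gripper": 0.3}, {"dx": 0, "dy": 0, "dz": -0.003, "rx": 0, "ry": 0, "rz": 0, "gripper": 0.3}, {"dx": 0, "dy": 0, "dz": 0, "rx": 0, "ry": 0, "rz": 0, "gripper": 0.3}, {"dx": 0, "dy": 0, "dz": 0, "rx": 0, "ry": 0, "rz": 0, "gripper": 0.3}])

```text
t: 5.0
eef_pos: [647.5, 133.3, 43.6]
tcp_rot: [-1.569, -0.0, -1.23]
ft_force: [0.2, -0.0, -0.5]
opening: 0.427
```

```bash
python3 - <<'E'
from h import *
im=env.read_camera("scene"); crop(im,280,200,100,80,6,"pics/d4.png")
s=env.state();print(s["eef_pos"],s["t"],s["ft_force"])
for q in [(647,133.5,70),(647,133.5,12),(579,207,12)]: p=proj("scene",q);print((p-[280,200])*6)
E
```

```text
[647.44254041 133.3495173   43.5605253 ] 5.05 [-0.51512235  0.45372582  0.26482074]
[241.73184751 292.24697378]
[235.78262265 379.24504509]
[343.31275825 255.2829664 ]
```

View pics/d4.png

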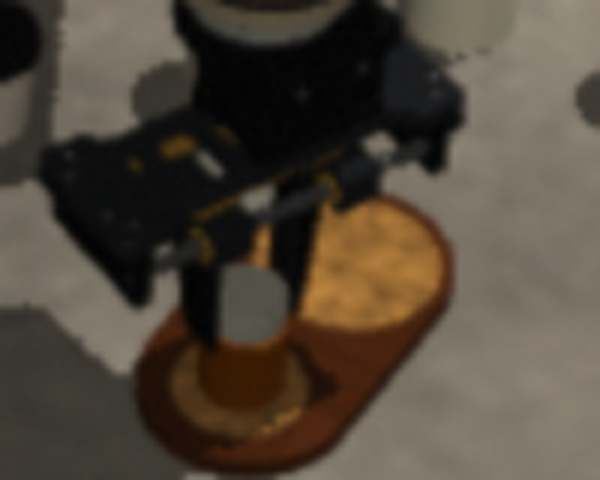

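```bash
python3 - <<'E'
from h import *
import cv2
np.set_printoptions(precision=1,suppress=True)
for cam in("scene","top"):
    im=cv2.imread(f"pics/{cam}0_raw.png"); b,g,r=[im[...,i].astype(int) for i in range(3)]
    m=((r-b>45)&(g>85)&(r>120)).astype(np.uint8); m=cv2.morphologyEx(m,cv2.MORPH_CLOSE,np.ones((5,5)))
    n,l,st,c=cv2.connectedComponentsWithStats(m)
    for i in range(1,n):
        if st[i,4]>150:
            pts=cv2.findContours((l==i).astype(np.uint8),0,2)[0][0]
            e=cv2.fitEllipse(pts); print(cam,st[i,4],c[i],ray(cam,*c[i],12),np.array(e[0]),np.array(e[1]))
im=cv2.imread("pics/scene0_raw.png")[:,:,::-1]; crop(im,280,200,100,80,6,"pics/d5.png")
E
```

```text
scene 570 [529.7   4.3] [-1317.   2141.3    12. ] [529.    1.1] [19.7 62.9]
scene 496 [337.2 243.3] [581.9 206.2  12. ] [337.1 243.3] [20.  29.7]
scene 570 [191.9 264.3] [ 575.  -217.4   12. ] [191.8 264.4] [21.6 31.5]
scene 265 [319.3 263.9] [649.6 132.8  12. ] [319.2 263.9] [14.9 20.9]
scene 286 [222.2 276.2] [ 636.7 -138.6   12. ] [222.2 276.2] [15.7 21.2]
top 233 [323.  157.9] [ 633.8 -138.1   12. ] [323.  157.8] [15.8 17.2]
top 224 [248.  161.6] [646.2 134.1  12. ] [247.8 161.8] [15.8 17.1]
top 485 [346.5 172.3] [ 571.3 -216.2   12. ] [346.5 172.3] [23.6 24.5]
top 486 [229.3 181.6] [578.2 207.   12. ] [229.4 181.6] [23.8 24.5]
```

View pics/d5.png

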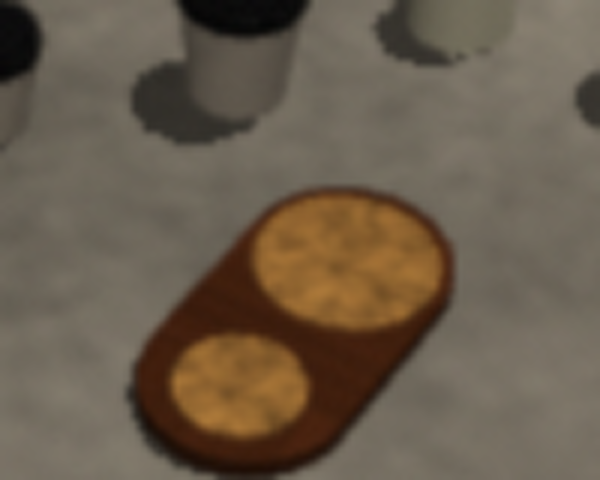

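The placed jar base at crop (243,382) matches the cork centre at (239,385) within about 1 mm, hovering about 3 mm. Lowering and releasing.

Emit:
jog_arm(series=[{"dx": 0, "dy": 0, "dz": -0.003, "rx": 0, "ry": 0, "rz": 0, "gripper": 0.3}, {"dx": 0, "dy": 0, "dz": 0, "rx": 0, "ry": 0, "rz": 0, "gripper": 0.3}, {"dx": 0, "dy": 0, "dz": 0, "rx": 0, "ry": 0, "rz": 0, "gripper": 0.7}, {"dx": 0, "dy": 0, "dz": 0, "rx": 0, "ry": 0, "rz": 0, "gripper": 0.7}, {"dx": 0, "dy": 0, "dz": 0, "rx": 0, "ry": 0, "rz": 0, "gripper": 0.7}, {"dx": 0, "dy": 0, "dz": 0, "rx": 0, "ry": 0, "rz": 0, "gripper": 0.7}, {"dx": 0, "dy": 0, "dz": 0.02, "rx": 0, "ry": 0, "rz": 0, "gripper": 0.7}, {"dx": 0, "dy": 0, "dz": 0.04, "rx": 0, "ry": 0, "rz": 0, "gripper": 0.7}, {"dx": 0, "dy": 0, "dz": 0.04, "rx": 0, "ry": 0, "rz": 0, "gripper": 0.7}, {"dx": -0.044, "dy": -0.016, "dz": 0, "rx": 0, "ry": 0, "rz": 0, "gripper": 1.0}, {"dx": -0.044, "dy": -0.016, "dz": 0, "rx": 0, "ry": 0, "rz": 0, "gripper": 1.0}, {"dx": -0.044, "dy": -0.016, "dz": 0, "rx": 0, "ry": 0, "rz": 0, "gripper": 1.0}])

```text
t: 6.25
eef_pos: [513.1, 85.1, 139.6]
tcp_rot: [-1.57, -0.0, -1.23]
ft_force: [0.4, -0.7, -0.5]
opening: 0.901
```

Emit:
jog_arm(series=[{"dx": -0.044, "dy": -0.015, "dz": 0, "rx": 0, "ry": 0, "rz": 0, "gripper": 1.0}, {"dx": -0.044, "dy": -0.014, "dz": 0, "rx": 0, "ry": 0, "rz": 0, "gripper": 1.0}, {"dx": 0, "dy": 0, "dz": 0, "rx": 0, "ry": 0, "rz": 0, "gripper": 1.0}, {"dx": 0, "dy": 0, "dz": 0, "rx": 0, "ry": 0, "rz": 0, "gripper": 1.0}])

```text
t: 6.65
eef_pos: [427.0, 56.3, 140.0]
tcp_rot: [-1.57, -0.001, -1.231]
ft_force: [-0.5, -0.3, 0.4]
opening: 0.997
```

```bash
python3 - <<'E'
from h import *
im=env.read_camera("scene"); crop(im,200,130,190,150,4,"pics/d6.png")
im=env.read_camera("top"); crop(im,140,130,260,170,3,"pics/d6t.png")
s=env.state();print(s["eef_pos"],s["tcp_rot"],s["t"])
E
```

```text
[428.07079979  56.52911863 139.67927747] [-1.56959052e+00 -4.93143448e-04 -1.23003353e+00] 6.75
```

View pics/d6.png

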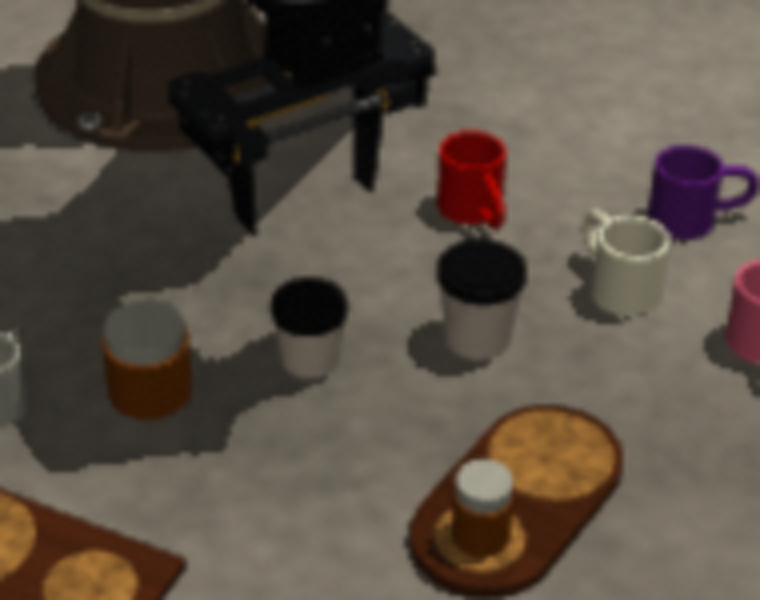

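View pics/d6t.png

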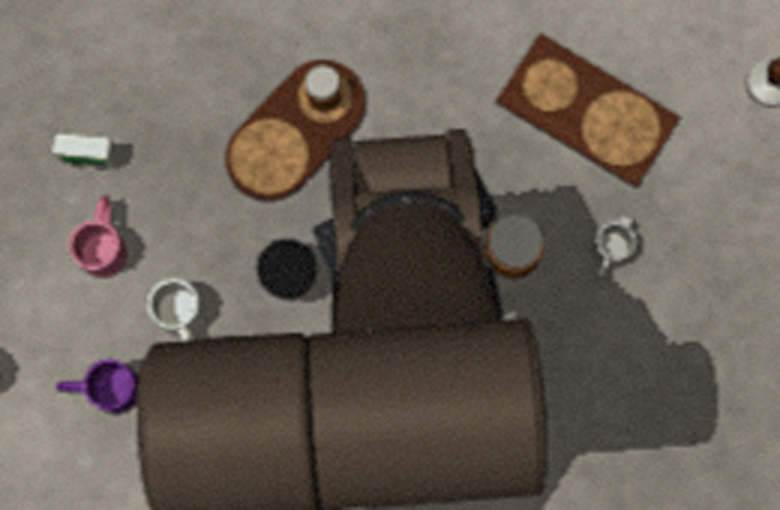

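The jar is upright on the small cork at scene crop (482,520). The cup lid at (309,305) lies under the fingers. Moving down to grip the lid.

Emit:
jog_arm(series=[{"dx": -0.004, "dy": 0, "dz": -0.03, "rx": 0, "ry": 0, "rz": 0, "gripper": 1.0}, {"dx": 0, "dy": 0, "dz": -0.03, "rx": 0, "ry": 0, "rz": 0, "gripper": 1.0}, {"dx": 0, "dy": 0, "dz": -0.025, "rx": 0, "ry": 0, "rz": 0, "gripper": 1.0}, {"dx": 0, "dy": 0, "dz": -0.0105, "rx": 0, "ry": 0, "rz": 0, "gripper": 1.0}, {"dx": 0, "dy": 0, "dz": 0, "rx": 0, "ry": 0, "rz": 0, "gripper": 1.0}, {"dx": 0, "dy": 0, "dz": 0, "rx": 0, "ry": 0, "rz": 0, "gripper": 0.7}, {"dx": 0, "dy": 0, "dz": 0, "rx": 0, "ry": 0, "rz": 0, "gripper": 0.5}, {"dx": 0, "dy": 0, "dz": 0, "rx": 0, "ry": 0, "rz": 0, "gripper": 0.5}, {"dx": 0, "dy": 0, "dz": 0, "rx": 0, "ry": 0, "rz": 0, "gripper": 0.5}, {"dx": 0, "dy": 0, "dz": 0, "rx": 0, "ry": 0, "rz": 0, "gripper": 0.5}, {"dx": 0, "dy": 0, "dz": 0, "rx": 0, "ry": 0, "rz": 0, "gripper": 0.5}, {"dx": 0, "dy": 0, "dz": 0, "rx": 0, "ry": 0, "rz": 0, "gripper": 0.5}])

```text
t: 7.95
eef_pos: [423.2, 56.4, 44.2]
tcp_rot: [-1.57, -0.0, -1.23]
ft_force: [-0.6, -0.7, 5.5]
opening: 0.617
```

Emit:
jog_arm(series=[{"dx": 0, "dy": 0, "dz": 0.02, "rx": 0, "ry": 0, "rz": 0, "gripper": 0.5}, {"dx": 0, "dy": 0, "dz": 0.035, "rx": 0, "ry": 0, "rz": 0, "gripper": 0.5}, {"dx": 0, "dy": 0, "dz": 0.035, "rx": 0, "ry": 0, "rz": 0, "gripper": 0.5}, {"dx": 0.03, "dy": 0.03, "dz": 0, "rx": 0, "ry": 0, "rz": 0, "gripper": 0.5}, {"dx": 0.03, "dy": 0.03, "dz": 0, "rx": 0, "ry": 0, "rz": 0, "gripper": 0.5}, {"dx": 0.03, "dy": 0.03, "dz": 0, "rx": 0, "ry": 0, "rz": 0, "gripper": 0.5}, {"dx": 0.03, "dy": 0.03, "dz": 0, "rx": 0, "ry": 0, "rz": 0, "gripper": 0.5}, {"dx": 0.027, "dy": 0.02, "dz": 0, "rx": 0, "ry": 0, "rz": 0, "gripper": 0.5}, {"dx": 0.01, "dy": 0.01, "dz": 0, "rx": 0, "ry": 0, "rz": 0, "gripper": 0.5}, {"dx": 0, "dy": 0, "dz": -0.03, "rx": 0, "ry": 0, "rz": 0, "gripper": 0.5}, {"dx": 0, "dy": 0, "dz": -0.025, "rx": 0, "ry": 0, "rz": 0, "gripper": 0.5}, {"dx": 0, "dy": 0, "dz": 0, "rx": 0, "ry": 0, "rz": 0, "gripper": 0.5}])

```text
t: 9.15
eef_pos: [578.0, 206.1, 75.7]
tcp_rot: [-1.577, 0.001, -1.23]
ft_force: [-0.3, -0.0, -0.9]
opening: 0.619
```

```bash
python3 - <<'E'
from h import *
im=env.read_camera("scene"); crop(im,260,180,140,110,5,"pics/d7.png")
s=env.state();print(s["eef_pos"],s["tcp_rot"],s["t"],s["opening"])
E
```

```text
[579.05440064 206.26054506  77.70476725] [-1.57427060e+00  3.10213547e-04 -1.22998827e+00] 9.2 0.6149545524404223
```

View pics/d7.png

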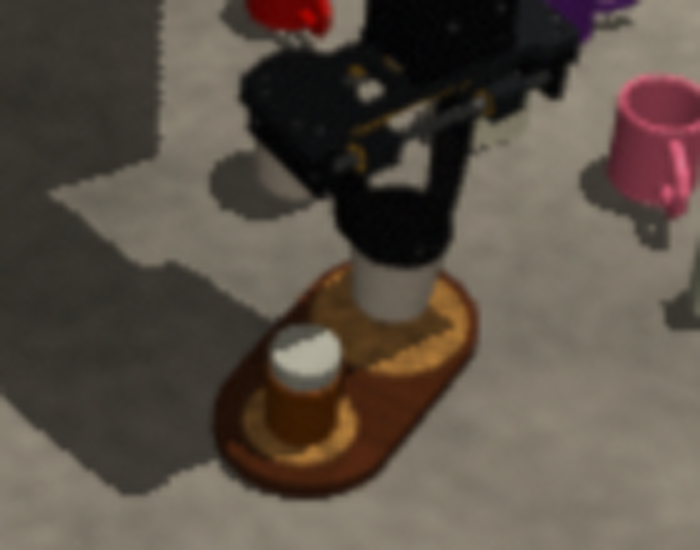

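The cup hangs over the large cork (scene crop base at 392,300, about 21 mm up) and is on line. Lowering, releasing and rising.

Emit:
jog_arm(series=[{"dx": 0, "dy": 0, "dz": -0.012, "rx": 0, "ry": 0, "rz": 0, "gripper": 0.5}, {"dx": 0, "dy": 0, "dz": -0.007, "rx": 0, "ry": 0, "rz": 0, "gripper": 0.5}, {"dx": 0, "dy": 0, "dz": -0.002, "rx": 0, "ry": 0, "rz": 0, "gripper": 0.5}, {"dx": 0, "dy": 0, "dz": 0, "rx": 0, "ry": 0, "rz": 0, "gripper": 0.5}, {"dx": 0, "dy": 0, "dz": 0, "rx": 0, "ry": 0, "rz": 0, "gripper": 0.5}])

```text
t: 9.7
eef_pos: [580.1, 206.4, 58.4]
tcp_rot: [-1.57, -0.0, -1.23]
ft_force: [0.8, 0.1, -0.8]
opening: 0.622
```

Emit:
jog_arm(series=[{"dx": 0, "dy": 0, "dz": 0, "rx": 0, "ry": 0, "rz": 0, "gripper": 0.8}, {"dx": 0, "dy": 0, "dz": 0, "rx": 0, "ry": 0, "rz": 0, "gripper": 0.8}, {"dx": 0, "dy": 0, "dz": 0, "rx": 0, "ry": 0, "rz": 0, "gripper": 0.8}, {"dx": 0, "dy": 0, "dz": 0.02, "rx": 0, "ry": 0, "rz": 0, "gripper": 0.8}, {"dx": 0, "dy": 0, "dz": 0.04, "rx": 0, "ry": 0, "rz": 0, "gripper": 0.9}, {"dx": 0, "dy": 0, "dz": 0.04, "rx": 0, "ry": 0, "rz": 0, "gripper": 1.0}, {"dx": 0, "dy": 0, "dz": 0, "rx": 0, "ry": 0, "rz": 0, "gripper": 1.0}])

```text
t: 10.4
eef_pos: [582.0, 207.0, 163.3]
tcp_rot: [-1.562, -0.001, -1.23]
ft_force: [0.3, -0.1, 0.0]
opening: 0.976
```

Emit:
jog_arm(series=[{"dx": -0.017, "dy": -0.044, "dz": 0, "rx": 0, "ry": 0, "rz": -6, "gripper": 1.0}, {"dx": -0.017, "dy": -0.044, "dz": 0, "rx": 0, "ry": 0, "rz": -6, "gripper": 1.0}, {"dx": -0.017, "dy": -0.044, "dz": 0, "rx": 0, "ry": 0, "rz": -6, "gripper": 1.0}, {"dx": -0.017, "dy": -0.044, "dz": 0, "rx": 0, "ry": 0, "rz": -6, "gripper": 1.0}, {"dx": -0.017, "dy": -0.044, "dz": 0, "rx": 0, "ry": 0, "rz": -6, "gripper": 1.0}, {"dx": -0.017, "dy": -0.044, "dz": 0, "rx": 0, "ry": 0, "rz": -6, "gripper": 1.0}, {"dx": -0.017, "dy": -0.044, "dz": 0, "rx": 0, "ry": 0, "rz": -6, "gripper": 1.0}, {"dx": -0.017, "dy": -0.044, "dz": 0, "rx": 0, "ry": 0, "rz": -6, "gripper": 1.0}, {"dx": -0.017, "dy": -0.042, "dz": 0, "rx": 0, "ry": 0, "rz": -5.5, "gripper": 1.0}, {"dx": 0, "dy": 0, "dz": 0, "rx": 0, "ry": 0, "rz": 0, "gripper": 1.0}, {"dx": 0, "dy": 0, "dz": 0, "rx": 0, "ry": 0, "rz": 0, "gripper": 1.0}])

```text
t: 11.5
eef_pos: [426.5, -188.3, 157.8]
tcp_rot: [-1.571, -0.0, -2.166]
ft_force: [-0.1, 0.5, 0.3]
opening: 0.998
```

```bash
python3 - <<'E'
from h import *
im=env.read_camera("scene"); crop(im,150,130,260,170,3,"pics/d8.png"); cv2.imwrite("pics/d8raw.png",im[:,:,::-1])
im=env.read_camera("top"); crop(im,150,130,250,170,3,"pics/d8t.png")
s=env.state();print(s["eef_pos"],s["tcp_rot"],s["t"])
E
```

```text
[ 427.0577401  -186.86958949  157.82619966] [-1.57106719e+00  2.16110054e-05 -2.16247824e+00] 11.6
```

View pics/d8.png

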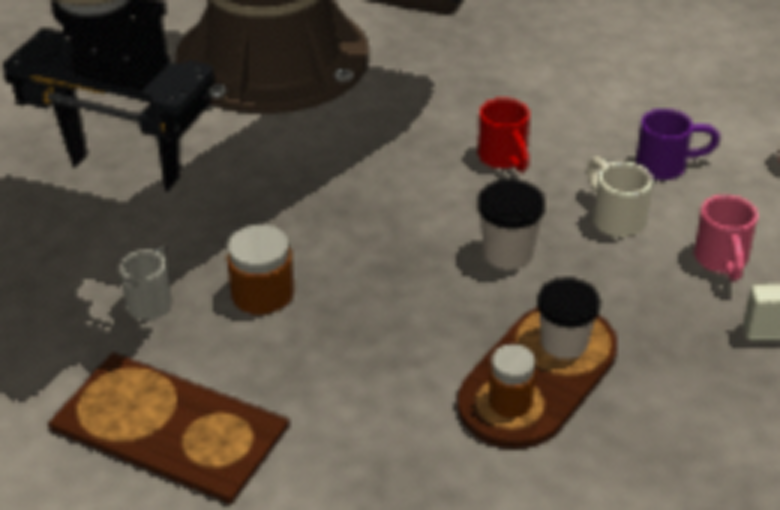

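View pics/d8t.png

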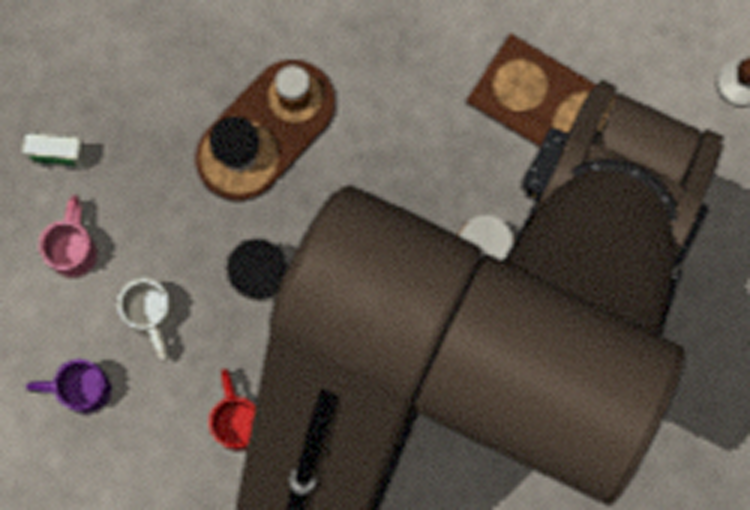

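Both deliveries on the round board stand upright (scene crop 512,380 and 565,320). The fingers are over the jug at (145,285), with the handle clear of the jaw axis. Descending.

Emit:
jog_arm(series=[{"dx": 0, "dy": 0, "dz": -0.04, "rx": 0, "ry": 0, "rz": 0, "gripper": 1.0}, {"dx": 0, "dy": 0, "dz": -0.04, "rx": 0, "ry": 0, "rz": 0, "gripper": 1.0}, {"dx": 0, "dy": 0, "dz": -0.03, "rx": 0, "ry": 0, "rz": 0, "gripper": 1.0}, {"dx": 0, "dy": 0, "dz": -0.0155, "rx": 0, "ry": 0, "rz": 0, "gripper": 1.0}, {"dx": 0, "dy": 0, "dz": 0, "rx": 0, "ry": 0, "rz": 0, "gripper": 1.0}, {"dx": 0, "dy": 0, "dz": 0, "rx": 0, "ry": 0, "rz": 0, "gripper": 0.6}, {"dx": 0, "dy": 0, "dz": 0, "rx": 0, "ry": 0, "rz": 0, "gripper": 0.35}, {"dx": 0, "dy": 0, "dz": 0, "rx": 0, "ry": 0, "rz": 0, "gripper": 0.35}, {"dx": 0, "dy": 0, "dz": 0, "rx": 0, "ry": 0, "rz": 0, "gripper": 0.35}, {"dx": 0, "dy": 0, "dz": 0, "rx": 0, "ry": 0, "rz": 0, "gripper": 0.35}, {"dx": 0, "dy": 0, "dz": 0, "rx": 0, "ry": 0, "rz": 0, "gripper": 0.35}, {"dx": 0, "dy": 0, "dz": 0, "rx": 0, "ry": 0, "rz": 0, "gripper": 0.35}])

```text
t: 12.8
eef_pos: [427.0, -187.6, 32.6]
tcp_rot: [-1.57, 0.0, -2.164]
ft_force: [-0.9, -0.6, 1.4]
opening: 0.47
```

```bash
python3 - <<'E'
from h import *
f=lambda x,y,z:cp("top",150,130,3,x,y,z)
g=lambda x,y,z:cp("scene",150,130,3,x,y,z)
print("jar",f(294,84,70),g(513,361,70)); print("cup",f(234,143,72),g(568,302,72))
E
```

```text
jar [642.47892046 132.0407009   70.        ] [651.94185926 133.18475014  70.        ]
cup [577.29762664 207.36197464  72.        ] [589.97819457 204.33824071  72.        ]
```

Emit:
jog_arm(series=[{"dx": 0, "dy": 0, "dz": 0.02, "rx": 0, "ry": 0, "rz": 0, "gripper": 0.35}, {"dx": 0, "dy": 0, "dz": 0.03, "rx": 0, "ry": 0, "rz": 0, "gripper": 0.35}, {"dx": 0.02, "dy": 0.005, "dz": 0.01, "rx": 0, "ry": 0, "rz": 0, "gripper": 0.35}, {"dx": 0.04, "dy": 0.01, "dz": 0, "rx": 0, "ry": 0, "rz": 0, "gripper": 0.35}, {"dx": 0.04, "dy": 0.01, "dz": 0, "rx": 0, "ry": 0, "rz": 0, "gripper": 0.35}, {"dx": 0.04, "dy": 0.01, "dz": 0, "rx": 0, "ry": 0, "rz": 0, "gripper": 0.35}, {"dx": 0.04, "dy": 0.01, "dz": 0, "rx": 0, "ry": 0, "rz": 0, "gripper": 0.35}, {"dx": 0.02, "dy": 0.0035, "dz": 0, "rx": 0, "ry": 0, "rz": 0, "gripper": 0.35}, {"dx": 0.008, "dy": 0.001, "dz": 0, "rx": 0, "ry": 0, "rz": 0, "gripper": 0.35}, {"dx": 0, "dy": 0, "dz": -0.03, "rx": 0, "ry": 0, "rz": 0, "gripper": 0.35}, {"dx": 0, "dy": 0, "dz": -0.01, "rx": 0, "ry": 0, "rz": 0, "gripper": 0.35}, {"dx": 0, "dy": 0, "dz": 0, "rx": 0, "ry": 0, "rz": 0, "gripper": 0.35}])

```text
t: 14.0
eef_pos: [633.3, -138.1, 50.9]
tcp_rot: [-1.575, -0.001, -2.164]
ft_force: [-0.3, 0.1, -2.2]
opening: 0.47
```

```bash
python3 - <<'E'
from h import *
im=env.read_camera("scene"); crop(im,150,190,130,110,5,"pics/d9.png")
s=env.state();print(s["eef_pos"],s["tcp_rot"],s["t"],s["opening"])
E
```

```text
[ 634.0577697  -138.31652912   52.17670676] [-1.57255434e+00 -6.38041425e-04 -2.16429857e+00] 14.05 0.469533548217883
```

View pics/d9.png

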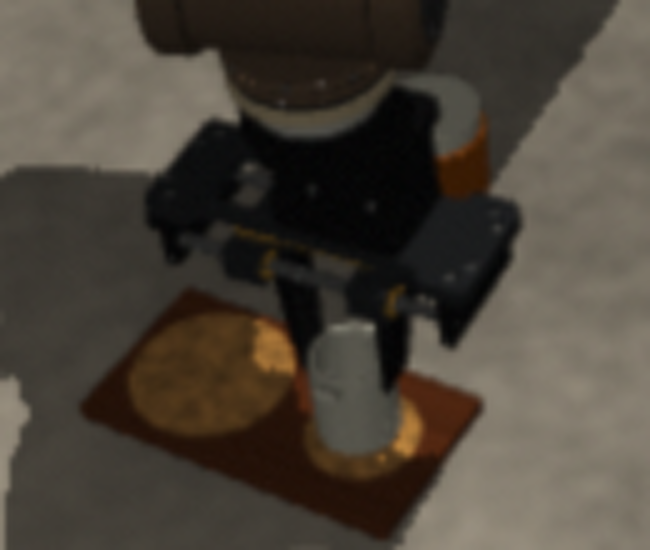

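The jug sits over the small cork, base at crop (358,430) against the cork centre at (363,433), hovering about 7 mm. Lowering and releasing.

Emit:
jog_arm(series=[{"dx": 0.001, "dy": 0.001, "dz": -0.004, "rx": 0, "ry": 0, "rz": 0, "gripper": 0.35}, {"dx": 0, "dy": 0, "dz": -0.003, "rx": 0, "ry": 0, "rz": 0, "gripper": 0.35}, {"dx": 0, "dy": 0, "dz": 0, "rx": 0, "ry": 0, "rz": 0, "gripper": 0.35}, {"dx": 0, "dy": 0, "dz": 0, "rx": 0, "ry": 0, "rz": 0, "gripper": 0.35}, {"dx": 0, "dy": 0, "dz": 0, "rx": 0, "ry": 0, "rz": 0, "gripper": 0.7}, {"dx": 0, "dy": 0, "dz": 0, "rx": 0, "ry": 0, "rz": 0, "gripper": 0.7}, {"dx": 0, "dy": 0, "dz": 0, "rx": 0, "ry": 0, "rz": 0, "gripper": 0.7}, {"dx": 0, "dy": 0, "dz": 0.02, "rx": 0, "ry": 0, "rz": 0, "gripper": 0.7}, {"dx": 0, "dy": 0, "dz": 0.05, "rx": 0, "ry": 0, "rz": 0, "gripper": 0.7}, {"dx": 0, "dy": 0, "dz": 0.05, "rx": 0, "ry": 0, "rz": 0, "gripper": 0.9}, {"dx": 0, "dy": 0, "dz": 0, "rx": 0, "ry": 0, "rz": 0, "gripper": 1.0}, {"dx": 0, "dy": 0, "dz": 0, "rx": 0, "ry": 0, "rz": 0, "gripper": 1.0}])

```text
t: 15.25
eef_pos: [636.2, -137.1, 166.7]
tcp_rot: [-1.568, 0.001, -2.164]
ft_force: [0.5, -0.3, -0.8]
opening: 0.89
```

Emit:
jog_arm(series=[{"dx": -0.0195, "dy": 0.0386, "dz": 0, "rx": 0, "ry": 0, "rz": 4, "gripper": 1.0}, {"dx": -0.0195, "dy": 0.0386, "dz": 0, "rx": 0, "ry": 0, "rz": 4, "gripper": 1.0}, {"dx": -0.0195, "dy": 0.0386, "dz": 0, "rx": 0, "ry": 0, "rz": 4, "gripper": 1.0}, {"dx": -0.0195, "dy": 0.0386, "dz": 0, "rx": 0, "ry": 0, "rz": 4, "gripper": 1.0}, {"dx": -0.0195, "dy": 0.0386, "dz": 0, "rx": 0, "ry": 0, "rz": 4, "gripper": 1.0}, {"dx": -0.0195, "dy": 0.0386, "dz": 0, "rx": 0, "ry": 0, "rz": 4, "gripper": 1.0}, {"dx": -0.0195, "dy": 0.0386, "dz": 0, "rx": 0, "ry": 0, "rz": 4, "gripper": 1.0}, {"dx": -0.0195, "dy": 0.0386, "dz": 0, "rx": 0, "ry": 0, "rz": 4, "gripper": 1.0}, {"dx": -0.0195, "dy": 0.0386, "dz": 0, "rx": 0, "ry": 0, "rz": 4, "gripper": 1.0}, {"dx": -0.0195, "dy": 0.0386, "dz": 0, "rx": 0, "ry": 0, "rz": 4, "gripper": 1.0}, {"dx": -0.0195, "dy": 0.0386, "dz": 0, "rx": 0, "ry": 0, "rz": 4, "gripper": 1.0}, {"dx": -0.0175, "dy": 0.0384, "dz": 0, "rx": 0, "ry": 0, "rz": 3, "gripper": 1.0}])

```text
t: 16.45
eef_pos: [402.2, 327.0, 164.1]
tcp_rot: [-1.573, -0.001, -1.341]
ft_force: [-0.4, 0.2, -0.2]
opening: 1.0
```

```bash
python3 - <<'E'
from h import *
im=env.read_camera("scene"); im=env.read_camera("scene"); crop(im,150,110,280,190,2,"pics/e1.png"); crop(im,310,120,110,90,6,"pics/e1b.png")
im=env.read_camera("top"); crop(im,150,130,250,170,3,"pics/e1t.png")
s=env.state();print(s["eef_pos"],s["tcp_rot"],s["t"])
E
```

```text
[402.30405788 327.23773086 164.08957936] [-1.57308676e+00 -8.41629892e-04 -1.33968690e+00] 16.6
```

View pics/e1.png

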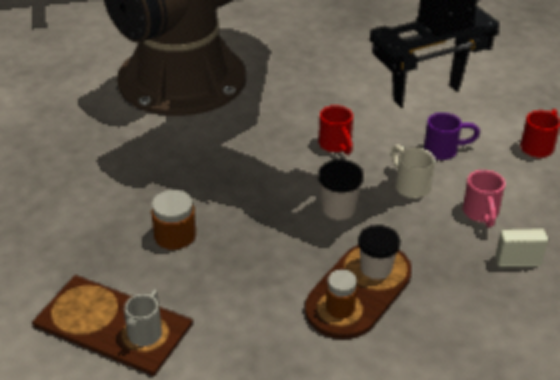

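View pics/e1b.png

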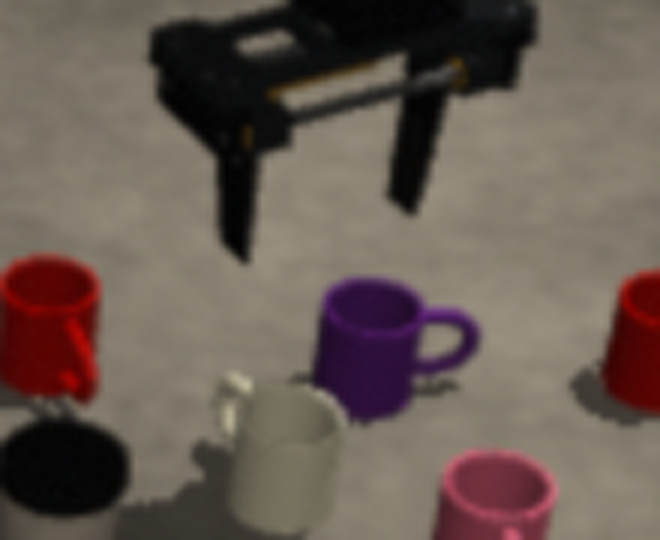

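View pics/e1t.png

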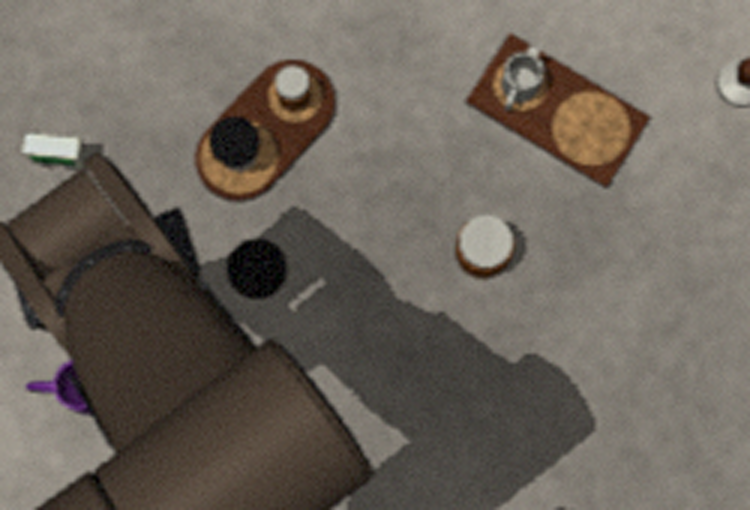

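```bash
python3 - <<'E'
from h import *
print(cp("scene",310,120,6,291,415,60), cp("scene",310,120,6,234,390,40))
f=lambda x,y,z:cp("top",150,130,3,x,y,z)
print("jug",f(522,76,67))
E
```

```text
[405.04451787 326.87156068  60.        ] [353.0597039  314.09314781  40.        ]
jug [ 627.02646634 -135.19094878   67.        ]
```

Emit:
jog_arm(series=[{"dx": 0, "dy": 0, "dz": -0.04, "rx": 0, "ry": 0, "rz": 0, "gripper": 1.0}, {"dx": 0, "dy": 0, "dz": -0.02, "rx": 0, "ry": 0, "rz": 0, "gripper": 1.0}, {"dx": 0, "dy": 0, "dz": 0, "rx": 0, "ry": 0, "rz": 0, "gripper": 1.0}])

```text
t: 16.9
eef_pos: [402.9, 324.1, 102.6]
tcp_rot: [-1.577, -0.002, -1.345]
ft_force: [0.1, 0.2, -0.4]
opening: 1.003
```

Emit:
jog_arm(series=[{"dx": 0, "dy": 0, "dz": -0.03, "rx": 0, "ry": 0, "rz": 0, "gripper": 1.0}, {"dx": 0, "dy": 0, "dz": -0.025, "rx": 0, "ry": 0, "rz": 0, "gripper": 1.0}, {"dx": 0, "dy": 0, "dz": -0.012, "rx": 0, "ry": 0, "rz": 0, "gripper": 1.0}, {"dx": 0, "dy": 0, "dz": 0, "rx": 0, "ry": 0, "rz": 0, "gripper": 1.0}, {"dx": 0, "dy": 0, "dz": 0, "rx": 0, "ry": 0, "rz": 0, "gripper": 0.7}, {"dx": 0, "dy": 0, "dz": 0, "rx": 0, "ry": 0, "rz": 0, "gripper": 0.5}, {"dx": 0, "dy": 0, "dz": 0, "rx": 0, "ry": 0, "rz": 0, "gripper": 0.5}, {"dx": 0, "dy": 0, "dz": 0, "rx": 0, "ry": 0, "rz": 0, "gripper": 0.5}, {"dx": 0, "dy": 0, "dz": 0, "rx": 0, "ry": 0, "rz": 0, "gripper": 0.5}, {"dx": 0, "dy": 0, "dz": 0, "rx": 0, "ry": 0, "rz": 0, "gripper": 0.5}, {"dx": 0, "dy": 0, "dz": 0, "rx": 0, "ry": 0, "rz": 0, "gripper": 0.5}])

```text
t: 18.0
eef_pos: [404.0, 326.0, 38.7]
tcp_rot: [-1.57, 0.0, -1.343]
ft_force: [-0.4, -0.0, 5.8]
opening: 0.594
```

Emit:
jog_arm(series=[{"dx": 0, "dy": 0, "dz": 0.02, "rx": 0, "ry": 0, "rz": 0, "gripper": 0.5}, {"dx": 0, "dy": 0, "dz": 0.03, "rx": 0, "ry": 0, "rz": 0, "gripper": 0.5}, {"dx": 0, "dy": 0, "dz": 0.04, "rx": 0, "ry": 0, "rz": 0, "gripper": 0.5}, {"dx": 0, "dy": 0, "dz": 0.02, "rx": 0, "ry": 0, "rz": 0, "gripper": 0.5}, {"dx": 0.014, "dy": -0.03, "dz": 0, "rx": 0, "ry": 0, "rz": 0, "gripper": 0.5}, {"dx": 0.014, "dy": -0.04, "dz": 0, "rx": 0, "ry": 0, "rz": 0, "gripper": 0.5}, {"dx": 0.014, "dy": -0.04, "dz": 0, "rx": 0, "ry": 0, "rz": 0, "gripper": 0.5}, {"dx": 0.014, "dy": -0.04, "dz": 0, "rx": 0, "ry": 0, "rz": 0, "gripper": 0.5}, {"dx": 0.014, "dy": -0.04, "dz": 0, "rx": 0, "ry": 0, "rz": 0, "gripper": 0.5}, {"dx": 0.014, "dy": -0.04, "dz": 0, "rx": 0, "ry": 0, "rz": 0, "gripper": 0.5}, {"dx": 0.014, "dy": -0.04, "dz": 0, "rx": 0, "ry": 0, "rz": 0, "gripper": 0.5}, {"dx": 0.014, "dy": -0.04, "dz": 0, "rx": 0, "ry": 0, "rz": 0, "gripper": 0.5}])

```text
t: 19.2
eef_pos: [516.1, 14.2, 148.3]
tcp_rot: [-1.571, 0.0, -1.343]
ft_force: [1.0, 0.5, -0.5]
opening: 0.594
```

Emit:
jog_arm(series=[{"dx": 0.014, "dy": -0.04, "dz": 0, "rx": 0, "ry": 0, "rz": 0, "gripper": 0.5}, {"dx": 0.014, "dy": -0.04, "dz": 0, "rx": 0, "ry": 0, "rz": 0, "gripper": 0.5}, {"dx": 0.014, "dy": -0.04, "dz": 0, "rx": 0, "ry": 0, "rz": 0, "gripper": 0.5}, {"dx": 0.01, "dy": -0.04, "dz": 0, "rx": 0, "ry": 0, "rz": 0, "gripper": 0.5}, {"dx": 0.005, "dy": -0.04, "dz": 0, "rx": 0, "ry": 0, "rz": 0, "gripper": 0.5}, {"dx": 0, "dy": -0.025, "dz": 0, "rx": 0, "ry": 0, "rz": 0, "gripper": 0.5}, {"dx": 0, "dy": 0, "dz": 0, "rx": 0, "ry": 0, "rz": 0, "gripper": 0.5}, {"dx": 0, "dy": 0, "dz": 0, "rx": 0, "ry": 0, "rz": 0, "gripper": 0.5}])

```text
t: 20.0
eef_pos: [572.5, -209.1, 147.9]
tcp_rot: [-1.572, 0.001, -1.345]
ft_force: [-0.4, 0.9, -1.7]
opening: 0.59
```

```bash
python3 - <<'E'
from h import *
im=env.read_camera("scene"); crop(im,130,170,150,120,5,"pics/f1.png")
s=env.state();print(s["eef_pos"],s["tcp_rot"],s["t"],s["opening"])
E
```

```text
[ 572.5993583  -208.43937345  148.12013037] [-1.57146391e+00  6.56525302e-04 -1.34352867e+00] 20.05 0.5909739322218593
```

View pics/f1.png

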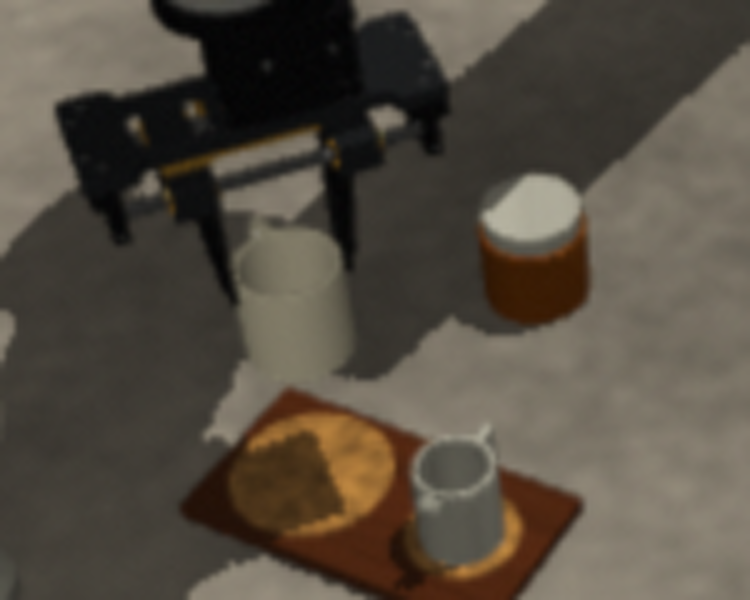

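The mug is held upright at crop (297,300). It needs 8 mm more in -y, then down.

Emit:
jog_arm(series=[{"dx": 0.001, "dy": -0.008, "dz": -0.01, "rx": 0, "ry": 0, "rz": 0, "gripper": 0.5}, {"dx": 0, "dy": 0, "dz": -0.03, "rx": 0, "ry": 0, "rz": 0, "gripper": 0.5}, {"dx": 0, "dy": 0, "dz": -0.03, "rx": 0, "ry": 0, "rz": 0, "gripper": 0.5}, {"dx": 0, "dy": 0, "dz": -0.015, "rx": 0, "ry": 0, "rz": 0, "gripper": 0.5}, {"dx": 0, "dy": 0, "dz": -0.006, "rx": 0, "ry": 0, "rz": 0, "gripper": 0.5}, {"dx": 0, "dy": 0, "dz": 0, "rx": 0, "ry": 0, "rz": 0, "gripper": 0.5}, {"dx": 0, "dy": 0, "dz": 0, "rx": 0, "ry": 0, "rz": 0, "gripper": 0.5}])

```text
t: 20.75
eef_pos: [574.3, -217.0, 58.1]
tcp_rot: [-1.57, -0.001, -1.343]
ft_force: [-0.1, -0.3, 0.2]
opening: 0.592
```

```bash
python3 - <<'E'
from h import *
im=env.read_camera("scene"); crop(im,130,170,150,120,5,"pics/f2.png")
s=env.state();print(s["eef_pos"],s["tcp_rot"],s["t"],s["opening"],s["ft_force"])
E
```

```text
[ 574.42835954 -217.11372765   58.34814082] [-1.56967448e+00 -1.03058745e-03 -1.34311045e+00] 20.8 0.592159995263389 [-0.23533512 -0.29680923 -0.79342758]
```

View pics/f2.png

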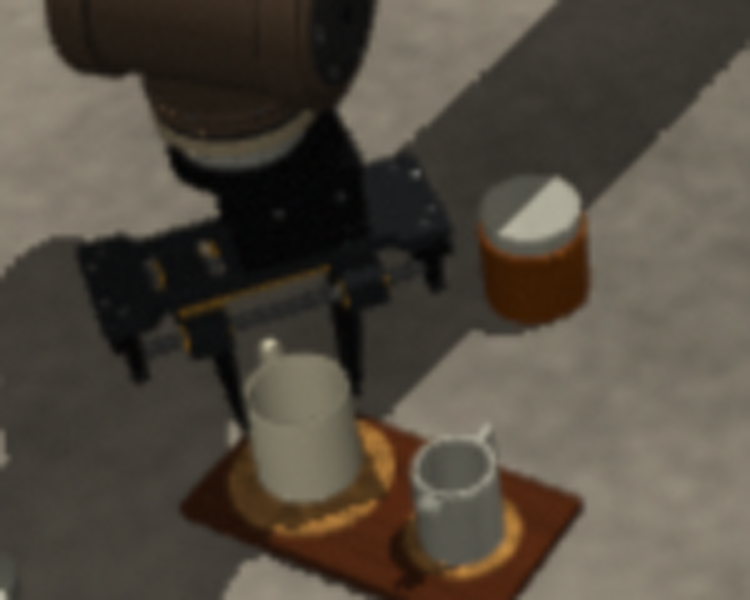

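The mug is over the large cork with its base at about (308,475), and it is still 6 mm up, as the state shows. Lowering, releasing, rising and moving aside.

Emit:
jog_arm(series=[{"dx": 0, "dy": 0, "dz": -0.004, "rx": 0, "ry": 0, "rz": 0, "gripper": 0.5}, {"dx": 0, "dy": 0, "dz": -0.0025, "rx": 0, "ry": 0, "rz": 0, "gripper": 0.5}, {"dx": 0, "dy": 0, "dz": 0, "rx": 0, "ry": 0, "rz": 0, "gripper": 0.5}, {"dx": 0, "dy": 0, "dz": 0, "rx": 0, "ry": 0, "rz": 0, "gripper": 0.5}, {"dx": 0, "dy": 0, "dz": 0, "rx": 0, "ry": 0, "rz": 0, "gripper": 0.8}, {"dx": 0, "dy": 0, "dz": 0, "rx": 0, "ry": 0, "rz": 0, "gripper": 0.8}, {"dx": 0, "dy": 0, "dz": 0, "rx": 0, "ry": 0, "rz": 0, "gripper": 0.8}, {"dx": 0, "dy": 0, "dz": 0.02, "rx": 0, "ry": 0, "rz": 0, "gripper": 0.8}, {"dx": 0, "dy": 0, "dz": 0.05, "rx": 0, "ry": 0, "rz": 0, "gripper": 0.8}, {"dx": 0, "dy": 0, "dz": 0.05, "rx": 0, "ry": 0, "rz": 0, "gripper": 0.8}, {"dx": 0, "dy": 0, "dz": 0.02, "rx": 0, "ry": 0, "rz": 0, "gripper": 0.8}])

```text
t: 21.9
eef_pos: [575.1, -217.6, 195.8]
tcp_rot: [-1.566, -0.004, -1.343]
ft_force: [0.9, 0.8, -0.3]
opening: 0.8
```

Emit:
jog_arm(series=[{"dx": -0.035, "dy": -0.035, "dz": 0, "rx": 0, "ry": 0, "rz": 0, "gripper": 0.8}, {"dx": -0.035, "dy": -0.035, "dz": 0, "rx": 0, "ry": 0, "rz": 0, "gripper": 0.8}, {"dx": -0.035, "dy": -0.035, "dz": 0, "rx": 0, "ry": 0, "rz": 0, "gripper": 0.8}, {"dx": -0.035, "dy": -0.035, "dz": 0, "rx": 0, "ry": 0, "rz": 0, "gripper": 0.8}, {"dx": -0.035, "dy": -0.035, "dz": 0, "rx": 0, "ry": 0, "rz": 0, "gripper": 0.8}, {"dx": -0.035, "dy": -0.035, "dz": 0, "rx": 0, "ry": 0, "rz": 0, "gripper": 0.8}, {"dx": -0.02, "dy": -0.035, "dz": 0, "rx": 0, "ry": 0, "rz": 0, "gripper": 0.8}, {"dx": 0, "dy": 0, "dz": 0, "rx": 0, "ry": 0, "rz": 0, "gripper": 0.8}, {"dx": 0, "dy": 0, "dz": 0, "rx": 0, "ry": 0, "rz": 0, "gripper": 0.8}])

```text
t: 22.8
eef_pos: [343.4, -462.4, 190.8]
tcp_rot: [-1.571, 0.0, -1.345]
ft_force: [0.5, -0.7, 0.6]
opening: 0.801
```

```bash
python3 - <<'E'
from h import *
im=env.read_camera("scene"); crop(im,110,180,280,120,2,"pics/g1.png"); crop(im,160,210,110,90,7,"pics/g1b.png"); crop(im,290,200,90,80,7,"pics/g1c.png")
im=env.read_camera("top"); crop(im,190,130,200,110,4,"pics/g1t.png")
s=env.state();print(s["eef_pos"],s["t"])
E
```

```text
[ 344.37756145 -461.23540345  190.92391745] 22.9
```

View pics/g1b.png

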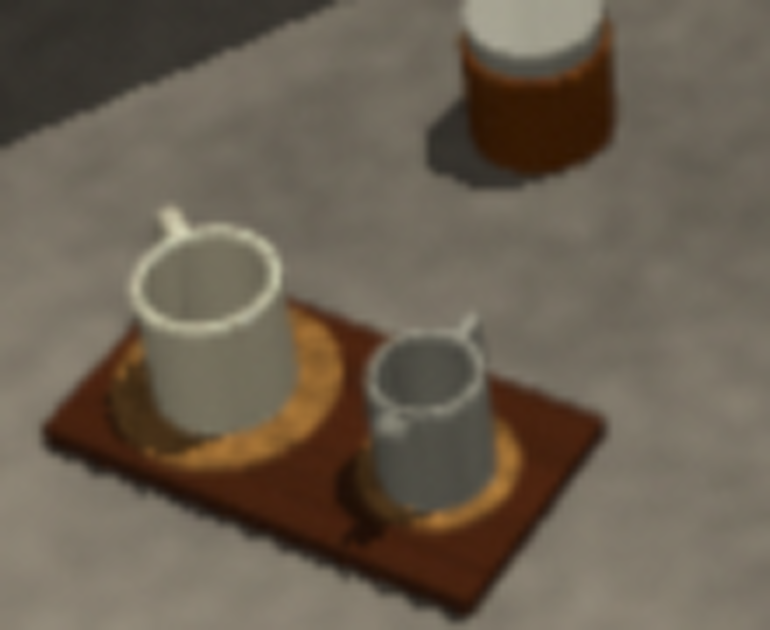

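View pics/g1c.png

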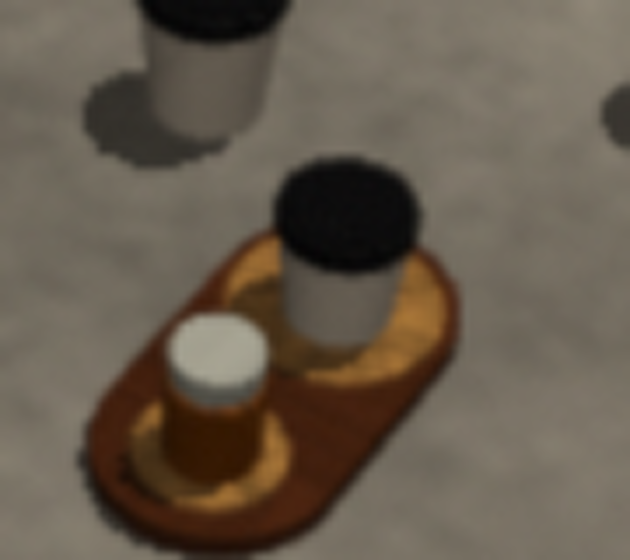

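View pics/g1t.png

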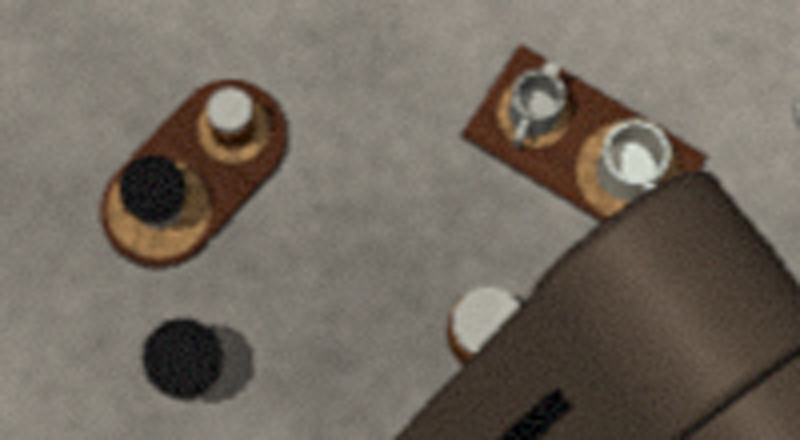

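```bash
python3 - <<'E'
from h import *
np.set_printoptions(precision=1,suppress=True)
b=lambda x,y,z:cp("scene",160,210,7,x,y,z)[:2]
c=lambda x,y,z:cp("scene",290,200,7,x,y,z)[:2]
t=lambda x,y,z:cp("top",190,130,4,x,y,z)[:2]
T=dict(mug=([573,-217],b(207,279,72),t(637,150,72),-128.4),jug=([635.2,-138.3],b(426,372,67),t(538,100,67),-128.4),
cup=([580,206.7],c(347,213,72),t(153,190,72),132.9),jar=([648,133.4],c(217,350,70),t(231,109,70),132.9))
for k,(g,s,u,a) in T.items():
    a=np.radians(a);R=np.array([[np.cos(a),np.sin(a)],[-np.sin(a),np.cos(a)]])
    print(k,s-g,u-g,"board-frame err avg",R@((s+u)/2-g))
E
```

```text
mug [2.5 0.5] [-0.2 -0. ] board-frame err avg [-0.9  0.7]
jug [2.6 0.1] [-7.   1.3] board-frame err avg [ 0.8 -2.1]
cup [ 8.7 -1.6] [-2.  -0.1] board-frame err avg [-2.9 -1.9]
jar [ 2.3 -0. ] [-2.5 -0.6] board-frame err avg [-0.2  0.3]
```

All four are within about 3 mm of their cork centres on average, and all stand upright. The arm is clear, so I'm handing in.

```bash
python3 - <<'E'
from h import *
env.job_done()
E
```

```text
the job is handed in; nothing more can be done
```

I made up both orders and handed the job in at about 23 s of the 106 s allowed. The hand-in reports no verdict.

- **Square-cornered board:** the espresso mug is on the large cork and the milk jug on the small cork.
- **Round-ended board:** the smaller cup is on the large cork and the smaller jar on the small cork.

**Last checks:** all four looked upright on their corks, and the arm was clear. Averaged over the two cameras, each was within about 3.5 mm of its cork centre, against 13 mm allowed. The two cameras disagreed by up to about 11 mm along world x. The worst single readings were +8.7 mm for the cup and -7 mm for the jug. I put that down to calibration and to how I read the rims.

**Left alone:** the arm never came near the tamper or timer. The larger cup and larger jar stood where they had been in the last pictures, though I did not re-measure any of the four. I never reached for the pink, purple and red mugs.

**Refused call:** my first move was refused because its rows lacked some fields. It moved nothing.

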